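Find where the incubation chest's lid binds and set its track stop short of it

ROBOT

A 7-joint arm with a two-finger parallel gripper is mounted at the origin on a cart in front of the work surface, level with it; the furniture and walls round the work are solid. World frame = base frame: x ahead of the robot, y to its left, z up, the work surface at z = 0. Lengths are in m, angles in rad, forces in N, time in s.
With the tool pointing down it reaches from about 0.425 to 0.95 m from the base axis. Payload 4.7 kg.
Tool frame: the origin (TCP) lies at the very end of the fingers, on their centre line; the grasp point (between the pads) lies 19 mm behind it; z points along the fingers, y is the line along which they close (so a half turn about z gives the same grasp; the last joint's range is limited). The gripper opens to 87 mm and grips with 3 to 60 N. Pads are 19 mm wide; open, the fingers measure 117 mm over their backs; the gripper's body (75 mm by 190 mm) begins 51 mm behind the grasp point.
Start: joints at [1.081, 0.469, -0.049, 1.532, 0.024, 1.141, -0.082], TCP at [0.3, -0.605, 0.223] pointing down, gripper open.
Joint ranges: [-2.59, 2.59], [-0.33, 1.99], [-1.39, 1.29], [0.1, 2.45], [-1.04, 4.18], [0.21, 1.99], [-2.66, 2.66]. Speed limits (rad/s): [2.57, 2.57, 3.14, 3.14, 3.14, 3.14, 3.14].

INTERFACE

Orientations are given as [roll, pitch, yaw] about the fixed x, y, z axes, in that order (R = Rz(yaw) Ry(pitch) Rx(roll)).
In Python, from cell import r, eyes gives the robot as it stands.
- The arm moves only by the shell command python3 -m handwheel 'ROWS'. ROWS is JSON, one flat list of numbers, 7 for each row, row after row: the finger opening in mm, from 0 to 87, then the shift along the tool's x, y, z in mm, then the turn, a rotation vector about the tool's x, y, z in degrees. In form: [claw, x, y, z, ax, ay, az, claw, x, y, z, ax, ay, az, ...]. A call has 1 to 12 rows; each row is the pose to reach, as a shift and turn from the pose commanded when the call began, along the tool's axes at that moment; what a row does not reach only later rows make up. A row lasts 1/8 s, in which the tool goes at most 62.5 mm and 10.7 degrees, less where a joint would pass 70% of its speed; a pose out of reach is approached as far as the arm can. A call with a gripper value outside its range is refused whole. The fingers move at their own pace and stop on an object; the grip force is fixed at half the most. Time passes only in rows, so rows that repeat a pose let the fingers close. It gives the time, the measured TCP pose, the force, the opening and the grip force at its end, in the units of the state.
- r.get_obs(): the state, without advancing time (a new reading comes with each control period).
- eyes.read_camera(name): name is "scene" or "top" or "wrist"; returns a dict with "img" (480x640x3 uint8, red, green, blue), "intrinsics" (3x3 intrinsics, pixels), "distortion" ([k1, k2, p1, p2, k3] as OpenCV has them; the pictures are not rectified), "R" (3x3) and "t" (3): a world point X has camera coordinates R X + t; the wrist camera has in their place "T_tool_cam" (4x4, takes a point from camera to tool coordinates, whose origin is the TCP and whose axes are the flange's). Camera axes: x right, y down, z forward; pixel columns grow to the right and rows downward; lengths in m; the calibration is good to about 2 mm. A picture is of the moment at which its call begins: read the wrist's pose just before it. There is no depth.
- r.finish_job(): hands the job in; it is judged then, once.
The state is a dict: "t": time; "joint_pos": joint angles; "qd": joint speeds; "tau": joint torques, N m; "position": TCP position; "tool_rot": TCP orientation; "wrist_force": force on the tool from outside, world axes, zero at the start; "moment": the same for the moment, N m; "finger_gap": finger opening in m; "grip_force": force on a finger pad.
Only numpy, scipy, OpenCV 4.12 (cv2) and the standard library are available. Lean on these libraries where they do the work, as an engineer would, in place of code of your own. Each camera call takes 0.05 s, during which the arm holds its last target. There are 200 camera calls.

TASK

The clear sliding lid of the white incubation chest sticks at a swollen place somewhere in its guide. Slide the lid open (away from the robot) gently, only until you feel it begin to bind and without forcing it, then back it off by about 15 mm so that it runs free again. Leave it there and slide the red track stop along its rail until it rests against the lid's leading edge, so that nobody can jam the lid before it is repaired; do not disturb the bottle, beaker and timer standing by.

Things in the scene. Friction and masses are not known exactly. Their poses are not given: they have to be found in the camera images.
- chest: White incubation chest, 290 x 180 x 122 mm (rail tops at 122), fixed. Origin: centre of its underside; +x = the way the lid opens (roughly away from the robot), +y left. The lid's edges run under the rail lips. In the right-hand rail, out of sight, the lining is swollen (the tight spot); its place is not measured and differs every time: it is first met with joint lid between 0.04 and 0.095.
- lid (a joint): Opening of the clear sliding lid, m: 0 closed, grows as it slides to chest +x; end 0.13; starts at 0 to 0.02. Stays where left; runs free with about 4 N drag. From where the tight spot is first met the needed push grows by about 1.4 N per mm; pulling back frees it. 4 to 6 N above the free drag is a clear sign of binding; more than 12 N above it is forcing.
- lid_handle (a point): Middle of the lid's black grip bar: 14 mm thick, 104 mm long across the track (chest y), on two steel posts 42 mm either side of its middle; 151 mm above the bench, 27 mm free under it. Axes as the chest's. It lies 50 mm behind the lid's leading edge.
- lid_edge (a point): Middle of the lid's leading (far) edge: front face of a 150 mm wide, 9 mm high aluminium bar, 112.5 mm above the bench, its top at 117 mm. Axes as the chest's.
- track_stop (a joint): Position of the red track stop on the left-hand rail in m: 0 at the far end of the rail, grows as the stop slides towards the robot (chest -x), to the lid. It stays where it is left; it drags with about 1.5 N. Once it rests against the lid, pushing on needs about 4 N more and shifts the lid.
- stop_knob (a point): Middle of the black ribbed knob on top of the red track stop: 20 mm diameter, 26 mm high, centre 152 mm above the bench (bottom 139, top 163), not turned, only a grip. The red saddle under it is 24 mm long along the track, top 130 mm above the bench. Axes as the chest's.
- stop_face (a point): The face of the red track stop that meets the lid's leading edge: 12 mm before the knob's centre (chest -x), 112.5 mm above the bench. Axes as the chest's. Gap to the lid = distance along chest x from lid_edge to stop_face.
- milk_bottle: Loose capped milk bottle standing left of the chest, 58 mm diameter, 111 mm high; origin under its centre. To be left alone.
- beaker: Loose small glass beaker left of the chest, 55 mm diameter, 71 mm high; origin under its centre. To be left alone.
- timer: Loose white timer lying right of the chest's near end, 58 x 62 x 18 mm; origin under its centre. To be left alone.
- guide_shoe: Small spring-loaded black guide shoe in the lid's right-hand edge, hidden in the rail, 7 mm behind the lid's leading edge; it carries the contact with the tight spot. Not handled, moves with the lid. The tight spot's sideways press on it is what the force rule judges: about 4.5 N per mm that the lid is driven in.

How it is judged:
On the way, in this order (a step that is already met when the one before it is completed fails the run):
1. the lid has been slid into the start of the tight spot (its guide shoe is pressed by the swollen lining with more than 2.5 N) (contact force between guide_shoe and tight_spot above 2.5 N), for 0.05 s.
2. the lid is backed off 3 to 22 mm clear of the tight spot and stands still (x of lid_edge in the frame of tight_spot between -0.022 and -0.003 m and velocity of joint lid between -0.003 and 0.003 m/s), for 0.2 s.
At the end, for the whole second after the job is handed in: The lid stands still with its leading edge 3 to 22 mm short of the place where the tight spot is first met, and the track stop rests against that edge (gap under 2.5 mm), both let go (all of step 2 and x of stop_face in the frame of lid_edge below 0.0025 m and velocity of joint track_stop between -0.003 and 0.003 m/s); the robot touches nothing.
It fails at once if the lid is forced into the tight spot (guide shoe pressed with more than 35 N, which takes a push of about 12 N above the free drag) (contact force between guide_shoe and tight_spot above 35 N).
It fails at once if bottle, beaker or timer is shifted by more than 20 mm (distance of any of milk_bottle, beaker, timer from where it was at the start of the episode above 0.02 m).
It also fails if it takes over 70 s, if anything falls off the work surface, if the arm or the gripper's body presses on something with over 40 N, if the wrist force passes 120 N, or if a joint passes its speed limit or range.

## Working session

There is one attempt and no reset: what is moved stays moved. The work goes in short steps, Python scripts to look and compute and a shell command to move; the robot and the scene stay as the last step left them, time stands still between calls to the robot, and variables do not carry over. Pictures are saved under pics/ and viewed, at most 10 in all, crops included, and the job is handed in when it is done.

```bash
ls; mkdir -p pics; python3 - <<'E'
from cell import r, eyes
import cv2
o=r.get_obs(); print(o)
for n in("scene","top"):
    c=eyes.read_camera(n); cv2.imwrite(f"pics/{n}0.png",c["img"][:,:,::-1]); print(n,c["intrinsics"],c["distortion"],c["R"],c["t"])
E
```

```text
pics
{'t': 0.0, 'joint_pos': array([ 1.0810929 ,  0.46946766, -0.04858975,  1.53370402,  0.02411579,
        1.14099027, -0.08231314]), 'qd': array([-6.66000085e-04, -5.21828670e-04, -1.84858008e-03, -5.10654770e-04,
       -1.35667126e-03, -8.64157627e-05, -8.91369655e-04]), 'tau': array([ 8.22298043e-04, -5.07971978e+01, -8.05109041e-02, -2.36152089e+01,
       -6.13829191e-02,  3.80688719e-02,  1.93221790e-04]), 'position': array([ 0.2998839 , -0.60405182,  0.22147748]), 'tool_rot': array([-3.13961161e+00,  8.95433961e-05,  4.60824187e-01]), 'wrist_force': array([-0.29736371, -0.62988441, -0.12564229]), 'moment': array([ 0.01660764,  0.00768764, -0.04773652]), 'grip_force': 0.0, 'finger_gap': 0.08688964614847772}
scene [[443.88501767   0.         314.78190011]
 [  0.         443.88501767 243.1310659 ]
 [  0.           0.           1.        ]] [-0.10482449  0.          0.          0.          0.        ] [[-0.65377836 -0.75668465 -0.00148244]
 [-0.56051455  0.48560092 -0.67083171]
 [ 0.50832793 -0.43774433 -0.74160813]] [0.39365559 0.35093415 0.71001067]
top [[522.99240442   0.         318.97774415]
 [  0.         522.99240442 232.15326577]
 [  0.           0.           1.        ]] [-0.01187891  0.          0.          0.          0.        ] [[ 0.00905625 -0.99994493  0.00530294]
 [-0.99128659 -0.0096745  -0.13136708]
 [ 0.13141115 -0.00406704 -0.99131961]] [0.06847184 0.51743285 1.08849979]
```

View pics/scene0.png

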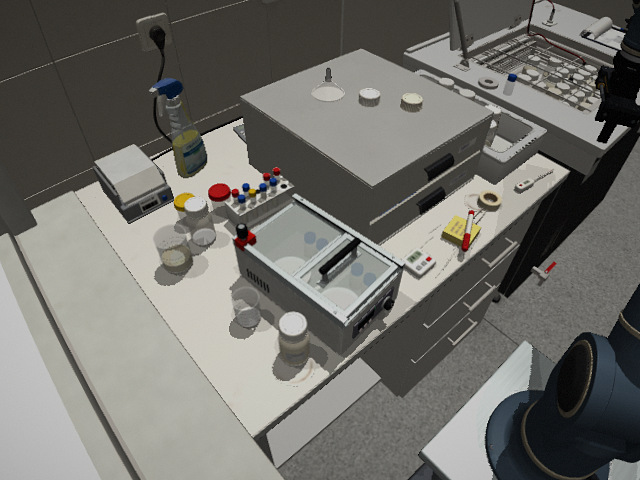

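View pics/top0.png

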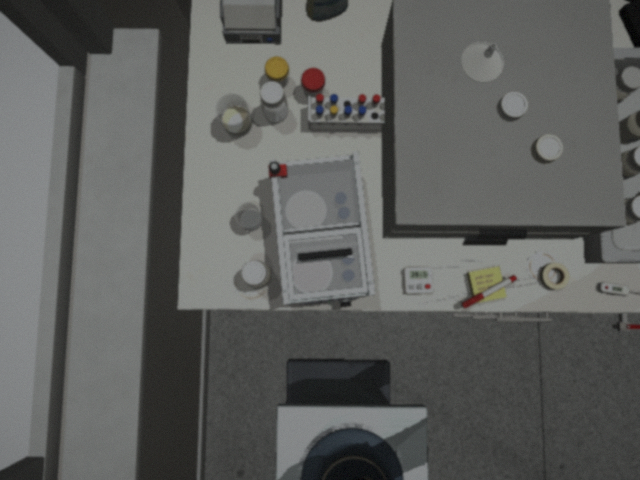

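The scene view shows the handle bar from about (322,273) to (358,241) and the knob at (242,232). In the top view the bar runs (298,256)-(352,252) and the knob is at (276,167). I'll enlarge both for accuracy.

```bash
python3 - <<'E'
import cv2,numpy as np
a=cv2.imread("pics/scene0.png")[215:305,225:415]; b=cv2.imread("pics/top0.png")[150:310,260:380]
cv2.imwrite("pics/c1.png",cv2.resize(a,None,fx=4,fy=4,interpolation=cv2.INTER_CUBIC))
b=cv2.convertScaleAbs(b,alpha=1.6)
cv2.imwrite("pics/c2.png",cv2.resize(b,None,fx=3.75,fy=3.75,interpolation=cv2.INTER_CUBIC))
E
```

```text
(no output)
```

View pics/c1.png

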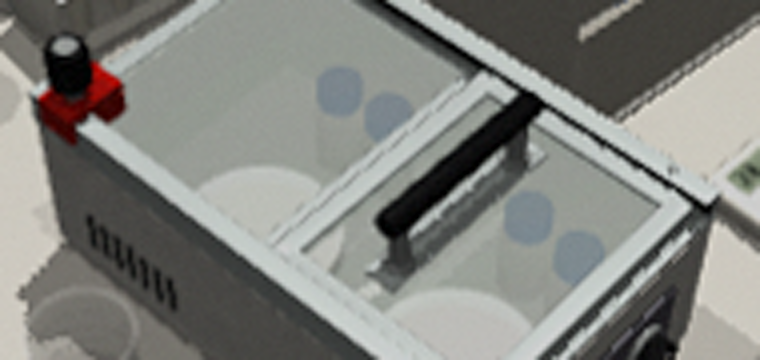

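View pics/c2.png

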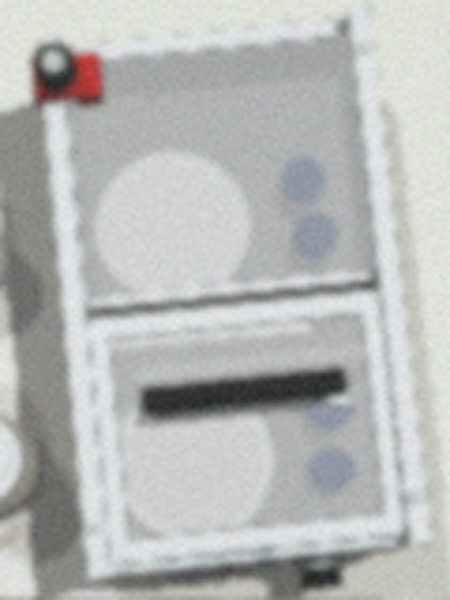

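The crops give, in crop pixels:
- **Scene crop (x4):** bar ends (386,222) and (534,101), knob middle (69,67), knob top (66,47).
- **Top crop (x3.75):** bar ends (144,401) and (346,382), knob middle (55,67). Rail left line is about (62,130)-(95,560).

Next I triangulate.

```bash
cat > h.py <<'E'
from cell import r, eyes
import cv2,numpy as np
from scipy.spatial.transform import Rotation as Ro
def cam(n):
    c=eyes.read_camera(n); return c
def ray(c,p):
    n=cv2.undistortPoints(np.array([[p]],float),c["intrinsics"],np.array(c["distortion"]))[0,0]
    return n
def tri(c1,p1,c2,p2):
    P=[np.c_[c["R"],c["t"]] for c in(c1,c2)]
    X=cv2.triangulatePoints(P[0],P[1],ray(c1,p1),ray(c2,p2)); X=(X[:3]/X[3]).ravel()
    e=[np.linalg.norm(cv2.projectPoints(X,cv2.Rodrigues(c["R"])[0],c["t"],c["intrinsics"],np.array(c["distortion"]))[0].ravel()-p) for c,p in((c1,p1),(c2,p2))]
    return X,e
def onplane(c,p,z):
    d=c["R"].T@np.r_[ray(c,p),1]; C=-c["R"].T@c["t"]; return C+d*(z-C[2])/d[2]
E
python3 - <<'E'
from h import *
s=cam("scene");t=cam("top")
S=lambda u,v:np.array([225+(u+.5)/4-.5,215+(v+.5)/4-.5]); T=lambda u,v:np.array([260+(u+.5)/3.75-.5,150+(v+.5)/3.75-.5])
L=tri(s,S(386,222),t,T(144,401));R=tri(s,S(534,101),t,T(346,382));K=tri(s,S(69,67),t,T(55,67))
print(L,R,K); print((L[0]+R[0])/2, np.linalg.norm(L[0]-R[0]))
d=L[0]-R[0]; print("yaw of chest",np.degrees(np.arctan2(-d[0],d[1])))
for p in((62,130),(95,560),(367,60),(418,530)): print(onplane(t,T(*p),.122))
for p in((90,310),(378,287)): print("edge",onplane(t,T(*p),.117))
for p in((144,401),(346,382)): print("bar",onplane(t,T(*p),.151))
for p in((386,222),(534,101)): print("barS",onplane(s,S(*p),.151))
print(onplane(t,T(55,67),.152),onplane(s,S(69,67),.152))
print(r.get_obs()["wrist_force"])
for p in((55,67),):pass
E
```

```text
(array([0.45354496, 0.11326456, 0.15581211]), [np.float64(0.06704693761088129), np.float64(0.061725092975691176)]) (array([0.46477669, 0.01080386, 0.15160332]), [np.float64(0.19158803436296112), np.float64(0.18827467358655411)]) (array([0.62796319, 0.16214987, 0.14942018]), [np.float64(0.11329249639689216), np.float64(0.11187457283505615)])
[0.45916082 0.06203421 0.15370772] 0.1031603578265783
yaw of chest 6.255781948365473
[0.60080352 0.16019588 0.122     ]
[0.37348202 0.13860197 0.122     ]
[ 0.64082615 -0.0025692   0.122     ]
[ 0.3904666  -0.02892787  0.122     ]
edge [0.50477833 0.14384244 0.117     ]
edge [ 0.51857936 -0.00871021  0.117     ]
bar [0.45386586 0.1133578  0.151     ]
bar [0.46455444 0.01053814 0.151     ]
barS [0.45649706 0.11075991 0.151     ]
barS [0.46542864 0.01059845 0.151     ]
[0.6274443  0.16209511 0.152     ] [0.62553292 0.16317658 0.152     ]
[-0.36717054 -0.74819801  0.00592932]
```

```bash
cat >> h.py <<'E'
def rel(pos,psi):
    "tool-axis shift mm and turn deg from present to pos, tool down with yaw psi deg"
    o=r.get_obs(); R0=Ro.from_euler("xyz",o["tool_rot"]); R1=Ro.from_euler("xyz",[180,0,psi],degrees=True)
    return (R0.inv().apply(np.array(pos)-o["position"])*1e3).round(1),np.degrees((R0.inv()*R1).as_rotvec()).round(2)
E
python3 - <<'E'
from h import *
print(rel([.3,-.35,.32],95.7)); print(rel([.459,.062,.30],95.7))
E
```

```text
(array([ 113. , -227.9,  -97.8]), array([-6.00e-02, -4.00e-02, -6.93e+01]))
(array([ 438.7, -526.2,  -77.5]), array([-6.00e-02, -4.00e-02, -6.93e+01]))
```

```bash
python3 -m handwheel '[60,0,0,-60,0,0,0, 60,28,-57,-85,0,0,-8, 60,56,-114,-95,0,0,-17, 60,85,-171,-95,0,0,-26, 60,113,-228,-95,0,0,-35, 60,150,-265,-95,0,0,-44, 60,190,-302,-95,0,0,-53, 60,230,-338,-95,0,0,-61, 60,270,-375,-90,0,0,-69.3, 60,315,-414,-85,0,0,-69.3, 60,360,-454,-80,0,0,-69.3, 60,400,-490,-78,0,0,-69.3]'; python3 -m handwheel '[60,2,0,0,0,0,0]'; python3 - <<'E'
from h import *
print(rel([.459,.062,.25],95.7))
E
```

```text
t: 1.7
position: [0.4408, 0.0142, 0.3005]
tool_rot: [3.141, 0.001, 1.671]
wrist_force: [-0.1, -1.2, -0.9]
finger_gap: 0.0598
grip_force: 0.0
t: 1.82
position: [0.4409, 0.0184, 0.3007]
tool_rot: [3.141, -0.002, 1.679]
wrist_force: [-0.7, 0.2, -0.2]
finger_gap: 0.0597
grip_force: 0.0
(array([41.3, 22.7, 50.7]), array([ 0.04, -0.1 ,  0.48]))
```

Now above the handle with a wrist picture.

```bash
python3 -m handwheel '[60,41,22,50,0,0,0.5,60,41,22,50,0,0,0.5,60,41,22,50,0,0,0.5]'; python3 - <<'E'
from h import *
o=r.get_obs(); c=cam("wrist"); cv2.imwrite("pics/w1.png",c["img"][:,:,::-1]); print(o["position"],o["tool_rot"],c["T_tool_cam"],c["intrinsics"],c["distortion"])
np.savez("w1.npz",p=o["position"],e=o["tool_rot"])
E
```

```text
t: 2.2
position: [0.4581, 0.0561, 0.2505]
tool_rot: [-3.141, 0.001, 1.661]
wrist_force: [0.6, -0.4, -0.3]
finger_gap: 0.0602
grip_force: 0.0
[0.45807049 0.05614298 0.25046308] [-3.14071536e+00  5.28614962e-04  1.66094563e+00] [[ 2.85000003e-04 -9.64273441e-01 -2.64908758e-01  7.26420157e-02]
 [ 9.99999959e-01  2.66577243e-04  1.05495325e-04 -4.32534165e-04]
 [-3.11076931e-05 -2.64908777e-01  9.64273477e-01 -1.61539775e-01]
 [ 0.00000000e+00  0.00000000e+00  0.00000000e+00  1.00000000e+00]] [[381.76942845   0.         314.34212467]
 [  0.         381.76942845 243.65088376]
 [  0.           0.           1.        ]] [-0.08395934  0.          0.          0.          0.        ]
```

View pics/w1.png

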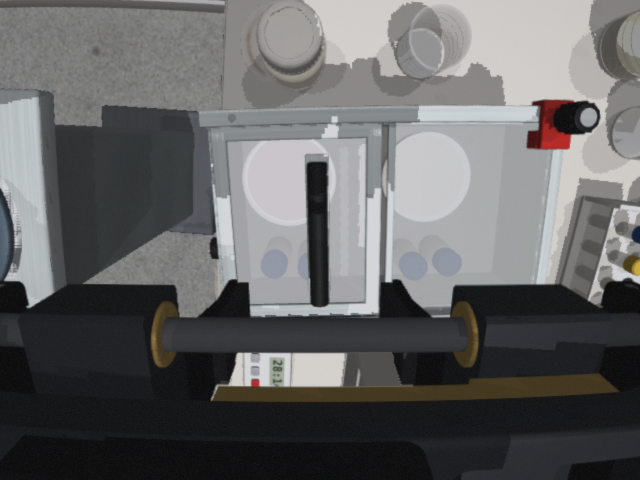

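The wrist view shows the bar from (317,160) to (319,305), centred between the fingers. The knob's top centre is at (588,117) and its base near (560,118).

```bash
cat >> h.py <<'E'
def wcam(p,e):
    c=eyes.read_camera("wrist"); T=np.eye(4); T[:3,:3]=Ro.from_euler("xyz",e).as_matrix(); T[:3,3]=p
    M=np.linalg.inv(T@c["T_tool_cam"]); c["R"]=M[:3,:3]; c["t"]=M[:3,3]; return c
E
python3 - <<'E'
from h import *
w=np.load("w1.npz"); c=wcam(w["p"],w["e"])
a,b=onplane(c,(317,160),.158),onplane(c,(319.5,305),.156); print(a,b,(a+b)/2,np.degrees(np.arctan2(a[0]-b[0],a[1]-b[1])))
print("knob",onplane(c,(588,117),.163),onplane(c,(562,119),.139))
print("rail",onplane(c,(205,117),.122),onplane(c,(530,107),.122))
print("edge",onplane(c,(383,125),.117),onplane(c,(380,314),.117))
s=cam("top"); print("knob tri",tri(c,np.array([588,117.]),s,np.array([260+(52.5)/3.75-.5,150+63.5/3.75-.5])))
print(rel([.459,.060,.136],96), rel([.459,.062,.200],96))
E
```

```text
[0.45394285 0.11550191 0.158     ] [0.4653172  0.01247773 0.156     ] [0.45963002 0.06398982 0.157     ] -6.300207106144032
knob [0.62793238 0.16218048 0.163     ] [0.62509599 0.16134035 0.139     ]
rail [0.36965397 0.13769424 0.122     ] [0.6085536  0.16864583 0.122     ]
edge [0.50101747 0.14368701 0.117     ] [ 0.51941788 -0.00898377  0.117     ]
knob tri (array([0.62607573, 0.16217027, 0.16547034]), [np.float64(0.5303918167096865), np.float64(0.19181055842325423)])
(array([  4.3,   0.4, 115.5]), array([ 0.11,  0.06, -0.94])) (array([ 6.2,  0.7, 51.5]), array([ 0.11,  0.06, -0.94]))
```

```bash
python3 -m handwheel '[60,3,0.5,25,0,0,-1, 60,6,1,55,0,0,-1, 60,6,1,85,0,0,-1, 60,6,1,105,0,0,-1, 60,6,1,116,0,0,-1, 60,6,1,116,0,0,-1]' && python3 -m handwheel '[30,0,0,0,0,0,0,15,0,0,0,0,0,0,8,0,0,0,0,0,0,8,0,0,0,0,0,0,8,0,0,0,0,0,0,8,0,0,0,0,0,0]'
```

```text
t: 3.1
position: [0.4588, 0.0627, 0.1347]
tool_rot: [3.142, 0.0, 1.678]
wrist_force: [0.0, 0.8, -0.3]
finger_gap: 0.0601
grip_force: 0.0
t: 3.85
position: [0.4594, 0.0633, 0.1347]
tool_rot: [3.14, -0.0, 1.679]
wrist_force: [2.2, -0.4, -1.7]
finger_gap: 0.0131
grip_force: 30.0
```

```bash
python3 -m handwheel '[8,0,2,0,0,0,0,8,0,4,0,0,0,0,8,0,6,0,0,0,0,8,0,8,0,0,0,0,8,0,10,0,0,0,0]' && python3 -m handwheel '[8,0,2,0,0,0,0,8,0,4,0,0,0,0]'&& python3 -m handwheel '[8,0,2,0,0,0,0,8,0,4,0,0,0,0]'
```

```text
t: 4.47
position: [0.4673, 0.0642, 0.1346]
tool_rot: [-3.138, 0.001, 1.679]
wrist_force: [-4.5, -0.8, 5.2]
finger_gap: 0.0132
grip_force: 30.0
t: 4.72
position: [0.4712, 0.0646, 0.1346]
tool_rot: [-3.138, 0.001, 1.679]
wrist_force: [-4.6, -1.2, 5.5]
finger_gap: 0.0129
grip_force: 30.0
t: 4.97
position: [0.4752, 0.0651, 0.1346]
tool_rot: [-3.138, 0.001, 1.679]
wrist_force: [-4.2, -0.7, 5.7]
finger_gap: 0.013
grip_force: 30.0
```

```bash
python3 -m handwheel '[8,0,2,0,0,0,0,8,0,4,0,0,0,0]'
```

```text
t: 5.22
position: [0.4792, 0.0655, 0.1346]
tool_rot: [-3.138, 0.001, 1.679]
wrist_force: [-3.9, -0.0, 6.0]
finger_gap: 0.0131
grip_force: 30.0
```

```bash
python3 -m handwheel '[8,0,2,0,0,0,0,8,0,4,0,0,0,0]'
```

```text
t: 5.48
position: [0.4831, 0.066, 0.1346]
tool_rot: [-3.138, 0.001, 1.679]
wrist_force: [-4.4, -0.1, 5.1]
finger_gap: 0.0129
grip_force: 30.0
```

```bash
python3 -m handwheel '[8,0,2,0,0,0,0,8,0,4,0,0,0,0]'
```

```text
t: 5.72
position: [0.4871, 0.0665, 0.1346]
tool_rot: [-3.138, 0.001, 1.679]
wrist_force: [-3.6, -0.4, 5.4]
finger_gap: 0.0131
grip_force: 30.0
```

```bash
python3 -m handwheel '[8,0,2,0,0,0,0,8,0,4,0,0,0,0]'
```

```text
t: 5.98
position: [0.4911, 0.0669, 0.1346]
tool_rot: [-3.138, 0.001, 1.679]
wrist_force: [-3.9, -0.7, 4.6]
finger_gap: 0.0131
grip_force: 30.0
```

```bash
python3 -m handwheel '[8,0,2,0,0,0,0,8,0,4,0,0,0,0]'
```

```text
t: 6.22
position: [0.4951, 0.0673, 0.1346]
tool_rot: [-3.138, 0.001, 1.679]
wrist_force: [-4.1, 0.0, 4.7]
finger_gap: 0.0126
grip_force: 30.0
```

```bash
python3 -m handwheel '[8,0,2,0,0,0,0,8,0,4,0,0,0,0]'
```

```text
t: 6.48
position: [0.499, 0.0678, 0.1346]
tool_rot: [-3.138, 0.001, 1.679]
wrist_force: [-3.4, -0.9, 4.9]
finger_gap: 0.0132
grip_force: 30.0
```

```bash
python3 -m handwheel '[8,0,2,0,0,0,0,8,0,4,0,0,0,0]'
```

```text
t: 6.72
position: [0.503, 0.0682, 0.1346]
tool_rot: [-3.138, 0.001, 1.679]
wrist_force: [-4.3, 0.1, 5.4]
finger_gap: 0.0127
grip_force: 30.0
```

```bash
python3 -m handwheel '[8,0,2,0,0,0,0,8,0,4,0,0,0,0]'
```

```text
t: 6.98
position: [0.507, 0.0687, 0.1346]
tool_rot: [-3.138, 0.001, 1.679]
wrist_force: [-3.8, -0.8, 5.3]
finger_gap: 0.0128
grip_force: 30.0
```

```bash
python3 -m handwheel '[8,0,2,0,0,0,0,8,0,4,0,0,0,0]'
```

```text
t: 7.22
position: [0.511, 0.0691, 0.1346]
tool_rot: [-3.138, 0.001, 1.679]
wrist_force: [-3.9, 0.0, 4.9]
finger_gap: 0.0127
grip_force: 30.0
```

```bash
python3 -m handwheel '[8,0,2,0,0,0,0,8,0,4,0,0,0,0]'
```

```text
t: 7.48
position: [0.5139, 0.0695, 0.1346]
tool_rot: [-3.136, 0.001, 1.679]
wrist_force: [-7.4, -0.7, 9.4]
finger_gap: 0.0129
grip_force: 30.0
```

Force is up 3.5 N, so binding has begun. One more small step to confirm.

```bash
python3 -m handwheel '[8,0,1,0,0,0,0,8,0,1,0,0,0,0]'
```

```text
t: 7.72
position: [0.5146, 0.0696, 0.1346]
tool_rot: [-3.135, 0.001, 1.679]
wrist_force: [-7.3, -1.5, 7.8]
finger_gap: 0.0131
grip_force: 30.0
```

```bash
python3 -m handwheel '[8,0,1,0,0,0,0,8,0,1,0,0,0,0]'
```

```text
t: 7.98
position: [0.5151, 0.0696, 0.1346]
tool_rot: [-3.134, 0.002, 1.679]
wrist_force: [-8.5, -0.7, 8.9]
finger_gap: 0.013
grip_force: 30.0
```

+4.5 N is clear binding. Backing off about 15 mm.

```bash
python3 -m handwheel '[8,0,-2,0,0,0,0,8,0,-4,0,0,0,0,8,0,-6,0,0,0,0,8,0,-8,0,0,0,0,8,0,-10,0,0,0,0,8,0,-12,0,0,0,0,8,0,-14,0,0,0,0,8,0,-16,0,0,0,0,8,0,-16,0,0,0,0,8,0,-16,0,0,0,0]'
```

```text
t: 9.22
position: [0.5021, 0.0681, 0.1347]
tool_rot: [-3.141, 0.0, 1.679]
wrist_force: [3.3, 2.4, 0.0]
finger_gap: 0.0132
grip_force: 30.0
```

```bash
python3 -m handwheel '[8,0,-1,0,0,0,0,8,0,-2,0,0,0,0,8,0,-2,0,0,0,0]' && python3 -m handwheel '[20,0,0,0,0,0,0,40,0,0,0,0,0,0,40,0,0,0,0,0,0,40,0,0,0,0,0,0]' && python3 -m handwheel '[40,0,0,-20,0,0,0,40,0,0,-70,0,0,0,40,0,0,-110,0,0,0,40,0,0,-110,0,0,0]'; python3 - <<'E'
from h import *
o=r.get_obs(); c=wcam(o["position"],o["tool_rot"]); cv2.imwrite("pics/w2.png",c["img"][:,:,::-1]); np.savez("w2.npz",p=o["position"],e=o["tool_rot"])
for psi in (6.2,186.2): print(rel([.6265,.162,.25],psi))
E
```

```text
t: 9.6
position: [0.5005, 0.0679, 0.1347]
tool_rot: [3.141, -0.0, 1.679]
wrist_force: [3.4, 3.2, -0.0]
finger_gap: 0.0132
grip_force: 30.0
t: 10.1
position: [0.5, 0.0674, 0.1344]
tool_rot: [-3.141, 0.001, 1.679]
wrist_force: [-0.7, -0.6, -0.2]
finger_gap: 0.0377
grip_force: 0.0
t: 10.6
position: [0.5022, 0.0683, 0.2476]
tool_rot: [3.135, 0.001, 1.679]
wrist_force: [0.1, 0.1, -0.1]
finger_gap: 0.04
grip_force: 0.0
(array([ 80.2, 135.1,  -4.2]), array([ 1.400e-01, -7.000e-02,  8.999e+01]))
(array([ 80.2, 135.1,  -4.2]), array([ 7.000e-02,  1.400e-01, -9.001e+01]))
```

View pics/w2.png

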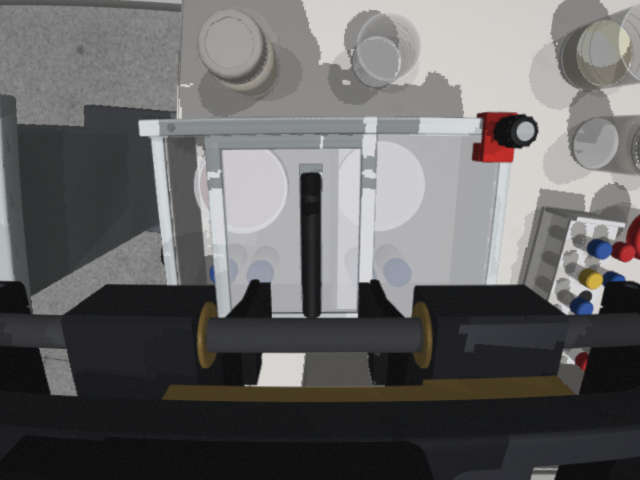

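The lid is free at about (311,172)-(311,315), with its leading edge near x=373. The knob's top centre is at (525,131).

```bash
python3 - <<'E'
from h import *
w=np.load("w1.npz"); c1=wcam(w["p"],w["e"]); w=np.load("w2.npz"); c2=wcam(w["p"],w["e"])
print(tri(c1,np.array([588,117.]),c2,np.array([525.,131]))); k=onplane(c2,(525,131),.163); print(k)
print("bar",onplane(c2,(311,172),.158),onplane(c2,(312,315),.156))
print("edge",onplane(c2,(378,140),.117))
print(r.get_obs()["joint_pos"])
print(rel([.6275,.162,.25],186.2))
E
```

```text
(array([0.62858851, 0.16226485, 0.16211116]), [np.float64(0.07505992516786614), np.float64(0.07646567887625405)])
[0.62812124 0.16214203 0.163     ]
bar [0.49461198 0.11973092 0.158     ] [0.50618126 0.01765443 0.156     ]
edge [0.54200266 0.14538744 0.117     ]
[ 0.42047529  0.24815256 -0.7492784   1.87119252  0.18918219  1.09647138
 -0.29287623]
(array([ 80.4, 137.4,  -6.8]), array([-1.100e-01, -7.000e-02, -9.001e+01]))
```

```bash
python3 -m handwheel '[60,20,34,0,0,0,-10,60,40,68,0,0,0,-20,60,60,102,0,0,0,-30,60,80,136,0,0,0,-40,60,81,138,0,0,0,-50,60,81,138,0,0,0,-60,60,81,138,0,0,0,-70,60,81,138,0,0,0,-80,60,81,138,0,0,0,-90,60,81,138,0,0,0,-90,60,81,138,0,0,0,-90]'; python3 - <<'E'
from h import *
print(rel([.628,.162,.141],186.2),r.get_obs()["joint_pos"][6])
E
```

```text
t: 12.12
position: [0.6285, 0.163, 0.2434]
tool_rot: [-3.141, -0.002, -3.036]
wrist_force: [0.7, 0.2, 0.2]
finger_gap: 0.06
grip_force: 0.0
(array([  0.4,  -0.9, 102.4]), array([-0.02, -0.1 , -0.13])) 0.9217045659591002
```

```bash
python3 -m handwheel '[60,0.5,-1,30,0,0,0,60,0.5,-1,60,0,0,0,60,0.5,-1,90,0,0,0,60,0.5,-1,106,0,0,0,60,0.5,-1,106,0,0,0]' && python3 -m handwheel '[30,0,0,0,0,0,0,15,0,0,0,0,0,0,15,0,0,0,0,0,0,15,0,0,0,0,0,0,15,0,0,0,0,0,0]'
```

```text
t: 12.75
position: [0.628, 0.1618, 0.1376]
tool_rot: [-3.141, -0.002, -3.034]
wrist_force: [0.4, -0.7, 0.1]
finger_gap: 0.0602
grip_force: 0.0
t: 13.38
position: [0.6285, 0.162, 0.1387]
tool_rot: [-3.141, 0.0, -3.033]
wrist_force: [0.6, 0.4, 1.2]
finger_gap: 0.0191
grip_force: 21.5
```

Gripped at 19 mm, so the knob is held. Slide the stop toward the lid; the expected gap is about 65 mm.

```bash
python3 -m handwheel '[15,5,0,0,0,0,0,15,10,0,0,0,0,0,15,15,0,0,0,0,0,15,20,0,0,0,0,0,15,25,0,0,0,0,0,15,30,0,0,0,0,0,15,35,0,0,0,0,0]' && python3 -m handwheel '[15,4,0,0,0,0,0,15,8,0,0,0,0,0,15,12,0,0,0,0,0,15,15,0,0,0,0,0,15,18,0,0,0,0,0]'
```

```text
t: 14.25
position: [0.5935, 0.158, 0.1386]
tool_rot: [-3.141, 0.0, -3.034]
wrist_force: [1.9, -0.1, 1.5]
finger_gap: 0.0191
grip_force: 30.0
t: 14.88
position: [0.5757, 0.1561, 0.1386]
tool_rot: [-3.141, 0.0, -3.034]
wrist_force: [1.7, -1.8, 3.1]
finger_gap: 0.0193
grip_force: 30.0
```

```bash
python3 -m handwheel '[15,1.5,0,0,0,0,0,15,3,0,0,0,0,0,15,4,0,0,0,0,0]'
```

```text
t: 15.25
position: [0.5719, 0.1557, 0.1386]
tool_rot: [-3.141, 0.0, -3.034]
wrist_force: [0.9, -3.8, 3.9]
finger_gap: 0.0192
grip_force: 30.0
```

```bash
python3 -m handwheel '[15,1,0,0,0,0,0,15,2,0,0,0,0,0]'
```

```text
t: 15.5
position: [0.5699, 0.1554, 0.1386]
tool_rot: [-3.141, 0.0, -3.034]
wrist_force: [2.0, -4.1, 3.6]
finger_gap: 0.019
grip_force: 30.0
```

```bash
python3 -m handwheel '[15,1,0,0,0,0,0,15,2,0,0,0,0,0]'
```

```text
t: 15.75
position: [0.5679, 0.1552, 0.1386]
tool_rot: [-3.141, 0.0, -3.034]
wrist_force: [2.2, -5.3, 5.2]
finger_gap: 0.019
grip_force: 30.0
```

```bash
python3 -m handwheel '[15,1.5,-0.2,0,0,0,0,15,3,-0.4,0,0,0,0,15,4.5,-0.6,0,0,0,0,15,6,-0.8,0,0,0,0,15,7.5,-0.9,0,0,0,0,15,9,-1,0,0,0,0]'
```

```text
t: 16.5
position: [0.5588, 0.1541, 0.1386]
tool_rot: [3.141, 0.0, -3.033]
wrist_force: [0.9, -2.4, 3.5]
finger_gap: 0.0191
grip_force: 30.0
```

```bash
python3 -m handwheel '[15,1,0,0,0,0,0,15,2,-0.1,0,0,0,0]'
```

```text
t: 16.75
position: [0.5568, 0.1539, 0.1386]
tool_rot: [3.141, 0.0, -3.033]
wrist_force: [1.6, -1.0, 3.1]
finger_gap: 0.0197
grip_force: 30.0
```

```bash
python3 -m handwheel '[15,1,0,0,0,0,0,15,2,-0.1,0,0,0,0]'
```

```text
t: 17.0
position: [0.5548, 0.1536, 0.1386]
tool_rot: [3.14, 0.0, -3.033]
wrist_force: [1.4, 0.9, 3.5]
finger_gap: 0.0191
grip_force: 30.0
```

```bash
python3 -m handwheel '[15,0.8,0,0,0,0,0,15,1.5,0,0,0,0,0]'
```

```text
t: 17.25
position: [0.5534, 0.1535, 0.1386]
tool_rot: [3.14, 0.0, -3.033]
wrist_force: [1.9, 0.9, 3.4]
finger_gap: 0.0192
grip_force: 30.0
```

```bash
python3 -m handwheel '[15,0.5,0,0,0,0,0,15,1,0,0,0,0,0]'
```

```text
t: 17.5
position: [0.5528, 0.1534, 0.1386]
tool_rot: [3.14, 0.001, -3.033]
wrist_force: [3.2, 2.6, 0.9]
finger_gap: 0.0191
grip_force: 30.0
```

```bash
python3 -m handwheel '[15,0.5,0,0,0,0,0,15,1,0,0,0,0,0]'
```

```text
t: 17.75
position: [0.5526, 0.1533, 0.1387]
tool_rot: [3.14, 0.003, -3.033]
wrist_force: [5.4, 3.6, -0.3]
finger_gap: 0.019
grip_force: 30.0
```

Contact is confirmed: 5.4 N and the stop no longer moves. Release, lift and look.

```bash
python3 -m handwheel '[30,0,0,0,0,0,0,60,0,0,0,0,0,0,60,0,0,0,0,0,0,60,0,0,0,0,0,0]' && python3 -m handwheel '[60,0,0,-20,0,0,0,60,0,0,-60,0,0,0,60,0,0,-110,0,0,0,60,0,0,-150,0,0,0,60,0,0,-150,0,0,0]'; python3 - <<'E'
from h import *
o=r.get_obs(); c=wcam(o["position"],o["tool_rot"]); a=c["img"][:,:,::-1]; cv2.imwrite("pics/w3.png",a); np.savez("w3.npz",p=o["position"],e=o["tool_rot"])
E
```

```text
t: 18.25
position: [0.5512, 0.1522, 0.1383]
tool_rot: [-3.141, -0.001, -3.033]
wrist_force: [0.1, 0.2, -0.6]
finger_gap: 0.0513
grip_force: 0.0
t: 18.88
position: [0.5528, 0.1543, 0.2933]
tool_rot: [3.14, 0.008, -3.033]
wrist_force: [-0.0, 0.1, -1.3]
finger_gap: 0.0601
grip_force: 0.0
```

View pics/w3.png

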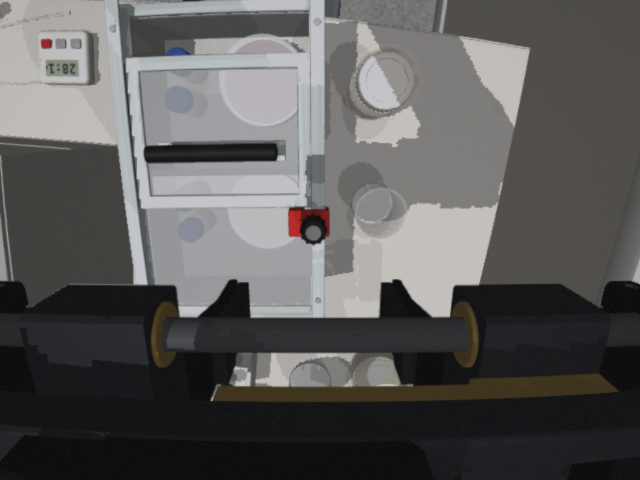

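The red stop's front (row ~207) meets the lid's leading edge (row ~206). The bar is at (146,154)-(276,152), and bottle, beaker and timer are upright. I'll check the numbers.

```bash
python3 - <<'E'
from h import *
w=np.load("w3.npz"); c=wcam(w["p"],w["e"])
a,b=onplane(c,(145,154),.155),onplane(c,(277,152),.155); m=(a+b)/2
k=onplane(c,(314,232),.163); u=np.array([np.cos(np.radians(6.3)),np.sin(np.radians(6.3))])
print(m,k,"gap mm",((k-m)[:2]@u-.062)*1e3)
E
```

```text
[0.49962305 0.0681204  0.155     ] [0.55165612 0.15437803 0.163     ] gap mm -0.8157334574959013
```

```bash
python3 -c "
from cell import r
print(r.finish_job())"
```

```text
the job is handed in; nothing more can be done
None
```

I handed the job in: the lid was eased open until it bound at about 4.5 N above free drag, then backed off to about 12 mm short of the tight spot. The red stop rests against its leading edge (measured gap about 0 mm), everything is released, and the bottle, beaker and timer were left alone.

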